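# Take the hindmost flask out of the shaker lane for weighing

### The job

The green-capped flask at the back of the shaker's left lane has to be weighed, but its foot is held down by the bars and the red- and blue-capped flasks stand in its way. Take those two out through the open front of the lane and park them upright in the white tray, bring the green-capped flask to the middle of the balance pan, and then slide the red- and blue-capped flasks back into the lane, each to the spot where it stood at the start. Set every flask down gently and upright, and leave the white-capped flask in the other lane where it is.

Things in the scene. Friction and masses are not known exactly. Their poses are not given: they have to be found in the camera images.
- flask_green: conical glass flask with green cap, hindmost (farthest along the shaker's +x) of three in the left lane. 63 mm wide at the foot, 30 mm at the mouth, 120 mm high, 80 to 160 g. Cap: ribbed cylinder 35 mm wide, 86 to 120 mm above the foot; grasp it from above. Origin: centre of the underside, z up the flask; yaw means nothing
- flask_red: conical glass flask with red cap, one of the two in front of the green-capped one, in either order. 63 mm wide at the foot, 30 mm at the mouth, 120 mm high, 80 to 160 g. Cap: ribbed cylinder 35 mm wide, 86 to 120 mm above the foot; grasp it from above. Origin: centre of the underside, z up the flask; yaw means nothing
- flask_blue: conical glass flask with blue cap, one of the two in front of the green-capped one, in either order. 63 mm wide at the foot, 30 mm at the mouth, 120 mm high, 80 to 160 g. Cap: ribbed cylinder 35 mm wide, 86 to 120 mm above the foot; grasp it from above. Origin: centre of the underside, z up the flask; yaw means nothing
- flask_white: conical glass flask with white cap, in the shaker's right lane, not part of the job. 63 mm wide at the foot, 30 mm at the mouth, 120 mm high, 80 to 160 g. Cap: ribbed cylinder 35 mm wide, 86 to 120 mm above the foot; grasp it from above. Origin: centre of the underside, z up the flask; yaw means nothing
- shaker: white orbital shaker, still and fixed, 240 (x) by 220 mm (y), dark control panel on its -x side. Origin: centre of the underside; platform 66 mm above it. Two lanes along x, centred at y = +50 mm (left, three flasks at about x = -64, +8, +80 mm) and -50 mm (right). Steel posts, 85 mm above the platform, at y = 0 and +-99 mm
- lane_mouth (a point): open front end of the left lane: on its centre line, on the platform (x -104, y +50, z 66 mm in the shaker's frame; axes as the shaker's). Flasks come out toward -x, go in toward +x. The bars end here, their last 32 mm splayed to 80 mm free; a flask centred 40 mm or more in front of this point (toward -x) is clear of them and may be lifted or lowered
- lane_bars (a point): point on the left lane's centre line midway between its two level dark bars (x 0, y +50, z 139 mm in the shaker's frame). Bars 10 mm thick, axes 73 mm above the platform, 54 mm free between them: 6 mm play each side of a flask (42 mm wide there) but narrower than its foot, so it cannot be lifted out, only slid along x, on the platform or up to 10 mm above it
- tray: shallow white plastic tray, fixed, 200 mm (its x) by 170 mm (its y), floor 3 mm and rim 18 mm above the origin, which is the centre of its underside; room for two flasks side by side along its x, 90 mm apart
- balance: white laboratory balance, fixed, 200 mm (its x) by 160 mm (its y), 34 to 46 mm high round the pan, grey key panel with green display on its -x side. Origin: centre of the underside
- pan (a point): centre of the top face of the balance's round steel pan, 120 mm wide, 56 mm above the bench and 30 mm toward +x from the balance's centre; axes as the balance's
There are look-alikes about, which are no part of the job. Leave any purple look-alike of the flask_red alone.

How it is judged:
By the outcome, as a careful person would: the job done as asked, in the order asked, and still so for the second after the job is handed in, with the robot touching nothing.
It also fails if it takes over 144 s, if anything falls off the work surface, if the arm or the gripper's body presses on something with over 40 N, if the wrist force passes 120 N, or if a joint passes its speed limit or range.

### The arm

A 6-joint arm with a two-finger parallel gripper is mounted at the origin on a cart in front of the work surface, level with it; the furniture and walls round the work are solid. World frame = base frame: x ahead of the robot, y to its left, z up, the work surface at z = 0. Lengths are in m, angles in rad, forces in N, time in s.
With the tool pointing down it reaches from about 0.25 to 0.725 m from the base axis. Payload 4 kg.
Tool frame: the origin (TCP) lies on the centre line of the jaws, within the pads' length; the fingertips stand 22 mm ahead of it and the grasp point (between the pads) lies 3 mm ahead of it; z points along the fingers, y is the line along which they close (so a half turn about z gives the same grasp; the last joint's range is limited). The gripper opens to 85 mm and grips with 20 to 120 N. Pads are 22 mm wide; open, the fingers measure 114 mm over their backs; the gripper's body (76 mm by 85 mm) begins 54 mm behind the grasp point. The pads swing forward as they close: fully open they stand 13 mm farther back than shut.
Start: joints at [-1.317, 0.241, 0.005, 1.335, 0, 1.571], TCP at [0.126, -0.484, 0.253] pointing down, gripper open.
Joint ranges: [-2.72, 2.72], [-1.05, 1.87], [-1.09, 1.28], [-1.99, 2.15], [-1.42, 1.44], [-3.14, 3.14]. Speed limits (rad/s): [2.79, 2.79, 3.14, 3.14, 3.14, 3.14].

### API

Orientations are given as a unit quaternion [x, y, z, w].
In Python, from workcell import bot gives the robot as it stands.
- The arm moves only by the shell command python3 -m inch 'ROWS'. ROWS is JSON, one flat list of numbers, 7 for each row, row after row: the shift along the world's x, y, z in mm, then the turn, a rotation vector about the world's x, y, z in rad, then the opening in per cent of the stroke, from 0 (shut) to 100 (fully open). A call has 1 to 8 rows; each row is the pose to reach, as a shift and turn from the pose commanded when the call began; what a row does not reach only later rows make up. A row lasts 1/12 s, in which the tool goes at most 41.7 mm and 7.16 degrees, less where a joint would pass 70% of its speed; a pose out of reach is approached as far as the arm can. A call with a gripper value outside its range is refused whole. The fingers move at their own pace and stop on an object; the grip force is fixed at half the most. Time passes only in rows, so rows that repeat a pose let the fingers close. It gives the time, the measured TCP pose, the force, the opening and the grip force at its end, in the units of the state.
- bot.get_obs(): the state, without advancing time (a new reading comes with each control period).
- bot.camera(name): name is "scene" or "top"; returns the picture (480x640x3 uint8, blue, green, red); there is no depth.
- bot.camera_info(name): a dict with "intrinsics" (3x3 intrinsics, pixels), "distortion" ([k1, k2, p1, p2, k3] as OpenCV has them; the pictures are not rectified), "camera_from_world" (4x4, takes a point from world to camera coordinates). Camera axes: x right, y down, z forward; pixel columns grow to the right and rows downward; lengths in m; the calibration is good to about 2 mm. A picture is of the moment at which its call begins. camera_info takes no time and is no camera call.
- bot.job_done(): hands the job in; it is judged then, once.
Trained networks look in the newest picture that a camera, given by its name, has taken for a name from the list of things; names that differ only in an ending like _2 or _b are one class to them, and where a whole thing is asked for, a point or a joint stands for the part that bears it (a point fixed in the world has none). Each returns a list of dicts, best first, with "confidence" (0 to 1); they miss things now and then, are a little off and sometimes report something else, mostly with a low value. They report only what shows in the picture. A call takes as long as a camera call. They do not tell look-alikes from the thing itself.
- bot.silhouettes(camera, target): "mask" (480x640 bool, what is visible of it) and "uv" ([column, row] in pixels, amid what is visible of it).
- bot.spot_point(camera, target): "uv" ([column, row] in pixels: a listed point, or the origin of a listed thing).
The state is a dict: "clock": time; "joint_pos": joint angles; "joint_vel": joint speeds; "tau": joint torques, N m; "eef_pos": TCP position; "tool_rot": TCP orientation; "ft_force": force on the tool from outside, world axes, zero at the start; "ft_torque": the same for the moment, N m; "grip_width": finger opening in m; "grasp_force": force on a finger pad.
Only numpy, scipy, OpenCV 4.12 (cv2) and the standard library are available. Lean on these libraries where they do the work, as an engineer would, in place of code of your own. Each camera call takes 0.05 s, during which the arm holds its last target. There are 200 camera calls.

## Working session

There is one attempt and no reset: what is moved stays moved. The work goes in short steps, Python scripts to look and compute and a shell command to move; the robot and the scene stay as the last step left them, time stands still between calls to the robot, and variables do not carry over. Pictures are saved under pics/ and viewed, at most 16 in all, crops included, and the job is handed in when it is done.

```bash
mkdir -p pics; ls
python3 - <<'E'
from workcell import bot
import cv2,numpy as np
for n in("scene","top"):
    im=bot.camera(n); cv2.imwrite(f"pics/{n}0.png",im)
    i=bot.camera_info(n); print(n,np.round(i["intrinsics"],1).tolist(),np.round(i["distortion"],3),np.round(i["camera_from_world"],3).tolist())
    for t in("flask_green","flask_red","flask_blue","flask_white","lane_mouth","lane_bars","tray","pan","shaker","balance"):
        print(t,[(np.round(d["uv"]).tolist(),round(d["confidence"],2)) for d in bot.spot_point(n,t)][:5])
E
```

```text
pics
scene [[462.2, 0.0, 319.1], [0.0, 462.2, 242.6], [0.0, 0.0, 1.0]] [-0.004  0.     0.     0.     0.   ] [[-0.765, -0.644, 0.002, 0.431], [-0.406, 0.48, -0.778, 0.314], [0.5, -0.596, -0.629, 0.785], [0.0, 0.0, 0.0, 1.0]]
flask_green [([274.0, 248.0], 0.79)]
flask_red [([286.0, 336.0], 0.87), ([324.0, 276.0], 0.77)]
flask_blue [([299.0, 264.0], 0.88)]
flask_white [([335.0, 239.0], 0.77), ([324.0, 275.0], 0.7)]
lane_mouth [([342.0, 282.0], 0.57)]
lane_bars [([299.0, 234.0], 0.87)]
tray [([399.0, 225.0], 0.86)]
pan [([207.0, 350.0], 0.75)]
shaker [([315.0, 272.0], 0.6)]
balance [([220.0, 380.0], 0.89)]
top [[603.3, 0.0, 318.4], [0.0, 603.3, 234.5], [0.0, 0.0, 1.0]] [-0.045  0.     0.     0.     0.   ] [[-0.026, -1.0, -0.01, 0.025], [-0.995, 0.027, -0.094, 0.572], [0.094, 0.008, -0.996, 1.402], [0.0, 0.0, 0.0, 1.0]]
flask_green [([305.0, 192.0], 0.96), ([309.0, 251.0], 0.35)]
flask_red [([309.0, 254.0], 0.61), ([252.0, 262.0], 0.59)]
flask_blue [([310.0, 226.0], 0.98)]
flask_white [([355.0, 229.0], 0.92)]
lane_mouth [([313.0, 270.0], 0.91)]
lane_bars [([308.0, 220.0], 0.69)]
tray [([445.0, 244.0], 0.73), ([310.0, 253.0], 0.54)]
pan [([184.0, 246.0], 0.74)]
shaker [([330.0, 231.0], 0.83)]
balance [([192.0, 256.0], 0.71)]
```

View pics/scene0.png

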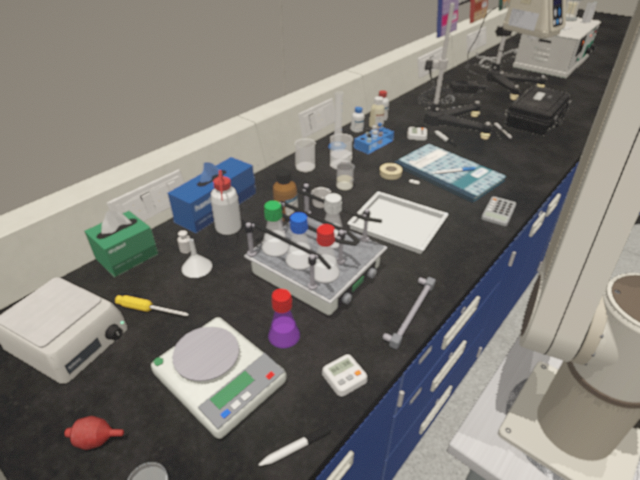

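View pics/top0.png

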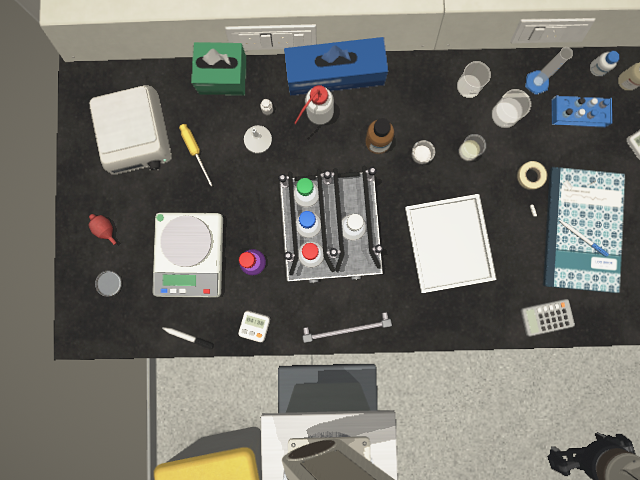

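The top view shows the lane: red (310,252) in front, blue (308,220), green (305,187) at the back. Two things carry a red cap: the one in the lane at top (310,252) / scene (326,236), on clear glass, and the purple-bodied one at top (250,260) / scene (283,305). The first fits the description because it is in the left lane; the purple one is the look-alike. Next I'll measure and confirm in a crop.

```bash
cat > h.py <<'E'
from workcell import bot
import cv2,numpy as np
I={n:bot.camera_info(n) for n in("scene","top")}
def A(n): return [np.array(I[n][k],float) for k in("intrinsics","distortion","camera_from_world")]
def und(n,uv):
    K,D,T=A(n); return cv2.undistortPoints(np.array(uv,float).reshape(1,1,2),K,D).ravel()
def tri(a,b):
    X=cv2.triangulatePoints(A("scene")[2][:3],A("top")[2][:3],und("scene",a).reshape(2,1),und("top",b).reshape(2,1)).ravel()
    return X[:3]/X[3]
def atz(n,uv,z):
    T=A(n)[2];R=T[:3,:3];c=-R.T@T[:3,3];d=R.T@np.r_[und(n,uv),1];return c+d*(z-c[2])/d[2]
def proj(n,X):
    K,D,T=A(n); return cv2.projectPoints(np.array(X,float).reshape(1,3),cv2.Rodrigues(T[:3,:3])[0],T[:3,3],K,D)[0].ravel()
H={"red":[(0,8),(172,180)],"blue":[(100,125)],"green":[(50,85)]}
def caps(im,c,box):
    """biggest blobs of colour c in box (u0,v0,u1,v1): list of (u,v,area)"""
    hsv=cv2.cvtColor(im,cv2.COLOR_BGR2HSV);m=np.zeros(im.shape[:2],np.uint8)
    for a,b in H[c]: m|=cv2.inRange(hsv,(a,110,60),(b,255,255))
    z=np.zeros_like(m);u0,v0,u1,v1=box;z[v0:v1,u0:u1]=m[v0:v1,u0:u1]
    n,l,s,ce=cv2.connectedComponentsWithStats(z)
    return sorted([(round(ce[i][0],1),round(ce[i][1],1),int(s[i][4]),s[i][:4].tolist()) for i in range(1,n) if s[i][4]>25],key=lambda t:-t[2])[:3]
E
python3 - <<'E'
from h import *
s=cv2.imread("pics/scene0.png");t=cv2.imread("pics/top0.png")
for c in H:
    a=caps(s,c,(255,190,345,260));b=caps(t,c,(275,170,385,285));print(c,a,b)
    if a and b: print("   ",np.round(tri(a[0][:2],b[0][:2]),4))
P={k:{n:bot.spot_point(n,k) for n in("scene","top")} for k in("lane_mouth","lane_bars","pan","tray","balance","shaker","flask_red","flask_green","flask_blue")}
for k,v in P.items():
    if v["scene"] and v["top"]: print(k,np.round(tri(v["scene"][0]["uv"],v["top"][0]["uv"]),4))
for k in("tray","shaker","balance"):
    d=bot.silhouettes("top",k)[0]; m=d["mask"].astype(np.uint8)
    c=max(cv2.findContours(m,0,2)[0],key=cv2.contourArea); bx=cv2.boxPoints(cv2.minAreaRect(c))
    z={"tray":.018,"shaker":.066,"balance":.04}[k]; print(k,round(d["confidence"],2),[np.round(atz("top",p,z)[:2],3).tolist() for p in bx])
v=np.hstack([cv2.resize(s[180:350,240:370],None,fx=3,fy=3,interpolation=2),cv2.resize(t[165:290,270:390],(410,510),interpolation=2)])
cv2.imwrite("pics/crop.png",v)
E
```

```text
red [(np.float64(325.2), np.float64(234.2), 355, [316, 223, 19, 23])] [(np.float64(309.6), np.float64(250.9), 219, [302, 243, 16, 17])]
    [0.5243 0.0281 0.1692]
blue [(np.float64(298.3), np.float64(222.1), 334, [289, 212, 19, 22])] [(np.float64(306.7), np.float64(219.0), 225, [299, 211, 17, 17])]
    [0.5928 0.0326 0.1691]
green [(np.float64(272.4), np.float64(210.3), 304, [264, 200, 18, 21])] [(np.float64(304.5), np.float64(186.2), 232, [297, 178, 16, 18])]
    [0.6643 0.0358 0.1682]
lane_mouth [0.4861 0.0219 0.0566]
lane_bars [0.5941 0.0308 0.1356]
pan [0.5529 0.3212 0.0661]
tray [ 5.410e-01 -2.969e-01  3.000e-04]
balance [ 0.534   0.3198 -0.0073]
shaker [ 0.5858 -0.0164 -0.0025]
flask_red [ 0.5674  0.0629 -0.1458]
flask_green [0.6681 0.0367 0.0617]
flask_blue [0.5935 0.0304 0.0501]
tray 0.93 [[0.637, -0.195], [0.668, -0.379], [0.455, -0.41], [0.425, -0.228]]
shaker 0.86 [[0.715, 0.105], [0.73, -0.128], [0.47, -0.141], [0.456, 0.088]]
balance 0.65 [[0.636, 0.401], [0.631, 0.236], [0.433, 0.238], [0.437, 0.401]]
```

View pics/crop.png

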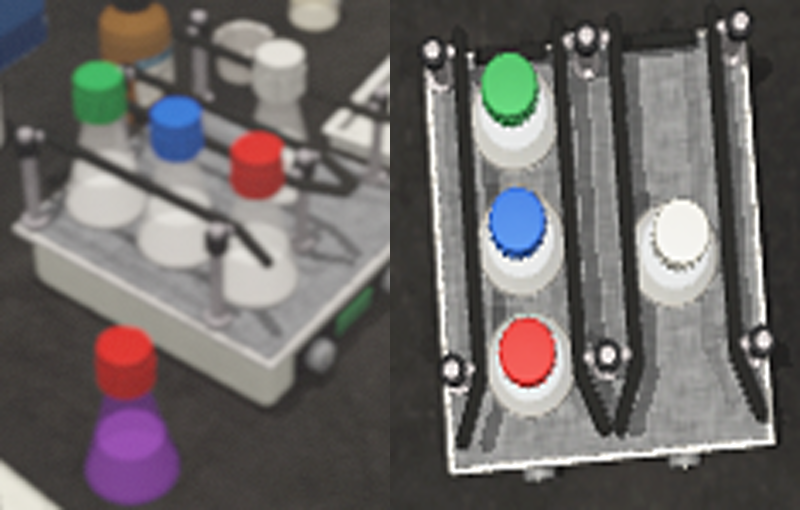

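The crop confirms the red cap in the lane is on clear glass, in front of blue and then green. The purple-bodied flask stands outside the shaker. Cap heights (0.169 m) match the expected 66 + 103 mm.

Run:
```python
from h import *
from scipy.spatial.transform import Rotation as R
o=bot.get_obs();M=R.from_quat(o["tool_rot"]).as_matrix();print(o["clock"],np.round(o["eef_pos"],4),np.round(M,3).tolist())
th=np.arctan2(.0077,.1400);print("lane yaw deg",np.degrees(th))
for s in(1,-1):
    y=s*np.array([-np.sin(th),np.cos(th),0]);z=np.array([0,0,-1.]);T=np.c_[np.cross(y,z),y,z];print(s,np.round((R.from_matrix(T)*R.from_matrix(M).inv()).as_rotvec(),3))
# pan
C={}
for n in("top","scene"):
    im=cv2.imread(f"pics/{n}0.png")
    for d in bot.silhouettes(n,"pan")[:1]: print(n,d["uv"],d["mask"].sum(),d["confidence"])
    g=cv2.cvtColor(im,6);hsv=cv2.cvtColor(im,40)
    u,v={"top":(187,241),"scene":(206,353)}[n]
    m=np.uint8((abs(g.astype(int)-int(np.median(g[v-4:v+5,u-4:u+5])))<14)); print(np.median(g[v-4:v+5,u-4:u+5]))
    k,l,s,c=cv2.connectedComponentsWithStats(cv2.morphologyEx(m,2,np.ones((3,3))));i=l[v,u]
    ct=max(cv2.findContours(np.uint8(l==i),0,2)[0],key=cv2.contourArea);e=cv2.fitEllipse(cv2.convexHull(ct));print(n,np.round(e[0],1),np.round(e[1],1));C[n]=e[0]
    print(np.round(atz(n,e[0],.056),4))
print("pan",tri(C["scene"],C["top"]))
a=caps(cv2.imread("pics/scene0.png"),"red",(265,285,300,315));b=caps(cv2.imread("pics/top0.png"),"red",(235,245,270,280));print("purple cap",tri(a[0][:2],b[0][:2]))
```

```text
2.15 [ 0.1255 -0.484   0.2533] [[0.968, 0.251, -0.0], [0.251, -0.968, 0.0], [-0.0, -0.0, -1.0]]
lane yaw deg 3.1480960995627587
1 [ 0.    -0.     2.943]
-1 [-0.    -0.    -0.199]
top [188.9, 256.4] 5859 0.86
218.0
top [184.8 240.5] [49.5 51.1]
[0.5643 0.3211 0.056 ]
scene [218.2, 374.4] 9036 0.9
187.0
scene [204.9 352.9] [50.1 68.6]
[0.5594 0.3249 0.056 ]
pan [0.5646348  0.32244894 0.04923488]
purple cap [0.51344408 0.17140953 0.10151449]
```

```bash
python3 -m inch '[10,13,5,0,0,-0.05,100, 35,45,15,0,0,-0.1,100, 60,77,20,0,0,-0.15,100, 85,109,20,0,0,-0.199,100, 110,141,20,0,0,-0.199,100, 135,173,20,0,0,-0.199,100, 160,205,20,0,0,-0.199,100, 185,237,20,0,0,-0.199,100]'
python3 -m inch '[25,32,0,0,0,0,100, 50,64,0,0,0,0,100, 75,96,0,0,0,0,100, 100,128,0,0,0,0,100, 125,160,0,0,0,0,100, 150,192,0,0,0,0,100, 175,224,0,0,0,0,100, 190,245,0,0,0,0,100]'
python3 -m inch '[15,20,0,0,0,0,100, 23,29,0,0,0,0,100, 24,30,0,0,0,0,100, 24,30,0,0,0,0,100]'
python3 - <<'E'
from h import *
s=bot.camera("scene");t=bot.camera("top");cv2.imwrite("pics/v2.png",np.hstack([s[150:390,220:420],t[140:300,220:400][:, :].repeat(1,0)[:160].copy() if 0 else cv2.resize(t[140:300,220:400],(270,240))]))
print(caps(s,"red",(255,190,345,260)),caps(t,"red",(275,170,385,285)));print(np.round(bot.get_obs()["eef_pos"],4),bot.get_obs()["ft_force"])
E
```

```text
clock: 2.92
eef_pos: [0.3113, -0.2454, 0.2736]
tool_rot: [1.0, 0.027, 0.0, 0.0]
ft_force: [0.4, -1.0, -0.2]
grip_width: 0.0855
grasp_force: 0.0
clock: 3.58
eef_pos: [0.5025, 0.0012, 0.2731]
tool_rot: [1.0, 0.029, 0.001, -0.0]
ft_force: [0.1, -0.7, 1.3]
grip_width: 0.0855
grasp_force: 0.0
clock: 3.92
eef_pos: [0.5244, 0.0279, 0.273]
tool_rot: [1.0, 0.028, -0.001, 0.0]
ft_force: [-0.1, 0.5, 0.9]
grip_width: 0.0854
grasp_force: 0.0
[(np.float64(325.4), np.float64(234.6), 337, [317, 224, 19, 22])] []
[0.5238 0.0269 0.2733] [ 0.24616193 -0.85976798 -0.35480077]
```

View pics/v2.png

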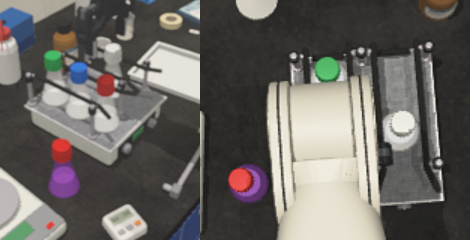

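The gripper hangs over the red cap with posts and bars clear, and the cap has not moved. Next I descend and grip.

```bash
python3 -m inch '[0,0,-30,0,0,0,100, 0,0,-60,0,0,0,100, 0,0,-80,0,0,0,100, 0,0,-92,0,0,0,100, 0,0,-97,0,0,0,100, 0,0,-97,0,0,0,100]'
python3 -m inch '[0,0,0,0,0,0,60, 0,0,0,0,0,0,45, 0,0,0,0,0,0,35, 0,0,0,0,0,0,30, 0,0,0,0,0,0,25, 0,0,0,0,0,0,25, 0,0,0,0,0,0,25, 0,0,0,0,0,0,25]'
python3 - <<'E'
from h import *
s=bot.camera("scene");print(caps(s,"red",(255,190,345,260)))
E
```

```text
clock: 4.52
eef_pos: [0.5232, 0.0268, 0.1755]
tool_rot: [1.0, 0.026, -0.001, 0.0]
ft_force: [0.4, -0.0, 0.1]
grip_width: 0.0852
grasp_force: 0.0
clock: 5.18
eef_pos: [0.5254, 0.0283, 0.1775]
tool_rot: [1.0, 0.028, 0.001, -0.0]
ft_force: [-0.3, 0.9, 5.3]
grip_width: 0.0333
grasp_force: 59.4
[(np.float64(329.0), np.float64(234.1), 200, [324, 223, 12, 23])]
```

```bash
python3 -m inch '[0,0,3,0,0,0,25, 0,0,5,0,0,0,25, -10,-0.5,5,0,0,0,25, -25,-1.4,5,0,0,0,25, -42,-2.3,5,0,0,0,25, -60,-3.3,5,0,0,0,25, -78,-4.3,5,0,0,0,25, -92,-5,5,0,0,0,25]'
python3 -m inch '[0,0,0,0,0,0,25, 0,0,0,0,0,0,25, 0,0,15,0,0,0,25, 0,0,40,0,0,0,25, 0,0,65,0,0,0,25, 0,0,85,0,0,0,25, 0,0,95,0,0,0,25, 0,0,95,0,0,0,25]'
python3 - <<'E'
from h import *
s=bot.camera("scene");t=bot.camera("top");cv2.imwrite("pics/v3.png",np.hstack([s[100:400,200:460],cv2.resize(t[140:340,220:400],(270,300))]))
E
```

```text
clock: 5.9
eef_pos: [0.4306, 0.0228, 0.1808]
tool_rot: [1.0, 0.027, -0.001, 0.0]
ft_force: [0.1, 1.2, -0.7]
grip_width: 0.0335
grasp_force: 59.6
clock: 6.57
eef_pos: [0.4352, 0.0231, 0.279]
tool_rot: [1.0, 0.027, 0.003, -0.0]
ft_force: [-0.2, -0.9, -0.1]
grip_width: 0.0334
grasp_force: 59.7
```

View pics/v3.png

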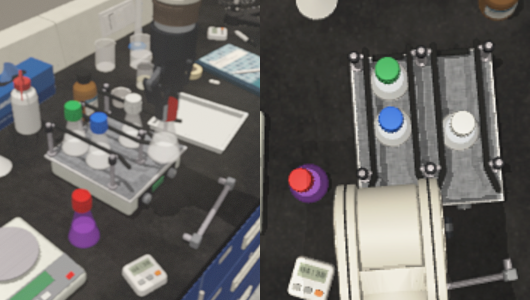

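Red hangs upright from the gripper, clear of the shaker, with blue and green untouched. Next I carry it to the far spot in the tray.

```bash
python3 -m inch '[0,-15,5,0,0,0,25, 0,-45,5,0,0,0,25, 0,-80,5,0,0,0,25, 0,-118,5,0,0,0,25, 0,-156,5,0,0,0,25, 5,-194,5,0,0,0,25, 15,-230,5,0,0,0,25, 30,-263,5,0,0,0,25]'
python3 -m inch '[20,-25,0,0,0,0,25, 45,-42,0,0,0,0,25, 75,-52,0,0,0,0,25, 100,-56,0,0,0,0,25, 118,-57,-10,0,0,0,25, 126,-57,-40,0,0,0,25, 128,-57,-75,0,0,0,25, 128,-57,-105,0,0,0,25]'
python3 -m inch '[0,0,-20,0,0,0,25, 0,0,-35,0,0,0,25, 0,0,-45,0,0,0,25, 0,0,-52,0,0,0,25, 0,0,-57,0,0,0,25, 0,0,-57,0,0,0,25, 0,0,-57,0,0,0,25]'
python3 - <<'E'
from h import *
s=bot.camera("scene");t=bot.camera("top");cv2.imwrite("pics/v4.png",np.hstack([s[130:330,300:500],cv2.resize(t[170:320,380:520],(187,200))]))
E
```

```text
clock: 7.33
eef_pos: [0.4614, -0.2421, 0.2797]
tool_rot: [1.0, 0.027, -0.001, -0.001]
ft_force: [0.7, 0.3, -0.8]
grip_width: 0.0334
grasp_force: 59.8
clock: 8.0
eef_pos: [0.5907, -0.2965, 0.1717]
tool_rot: [1.0, 0.028, -0.001, -0.001]
ft_force: [-0.0, 0.7, -0.9]
grip_width: 0.0335
grasp_force: 59.8
clock: 8.58
eef_pos: [0.5909, -0.2972, 0.1199]
tool_rot: [1.0, 0.027, 0.0, 0.0]
ft_force: [-0.4, 0.5, -0.7]
grip_width: 0.0336
grasp_force: 59.8
```

View pics/v4.png

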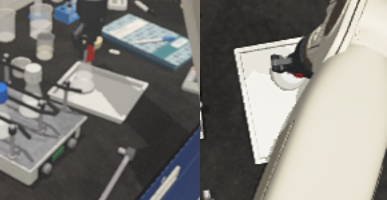

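The flask is over the far half of the tray, centred between its sides. Next I lower it gently.

```bash
python3 -m inch '[0,0,-2,0,0,0,25, 0,0,-4,0,0,0,25, 0,0,-5,0,0,0,25, 0,0,-5,0,0,0,25]'; python3 -m inch '[0,0,-0.7,0,0,0,25, 0,0,-1.4,0,0,0,25, 0,0,-1.4,0,0,0,25]'
```

```text
clock: 9.02
eef_pos: [0.5907, -0.297, 0.1146]
tool_rot: [1.0, 0.027, 0.0, 0.0]
ft_force: [0.2, 0.0, 0.7]
grip_width: 0.0335
grasp_force: 60.0
clock: 9.27
eef_pos: [0.5909, -0.297, 0.1145]
tool_rot: [1.0, 0.027, 0.001, 0.0]
ft_force: [-2.0, 1.6, 5.9]
grip_width: 0.0335
grasp_force: 60.4
```

```bash
python3 -m inch '[0,0,0,0,0,0,35, 0,0,0,0,0,0,50, 0,0,0,0,0,0,70, 0,0,0,0,0,0,90, 0,0,0,0,0,0,100, 0,0,8,0,0,0,100, 0,0,35,0,0,0,100, 0,0,70,0,0,0,100]'
python3 -m inch '[0,0,35,0,0,0,100, 0,0,70,0,0,0,100, 0,20,90,0,0,0,100, 0,50,93,0,0,0,100, 0,85,93,0,0,0,100, 0,122,93,0,0,0,100, 0,160,93,0,0,0,100, 1,198,93,0,0,0,100]'
python3 -m inch '[0,38,0,0,0,0,100, 0,75,0,0,0,0,100, 1,105,0,0,0,0,100, 1,125,0,0,0,0,100, 1,131,0,0,0,0,100, 1,131.5,0,0,0,0,100, 1,131.5,0,0,0,0,100, 1,131.5,0,0,0,0,100]'
python3 - <<'E'
from h import *
s=bot.camera("scene");t=bot.camera("top");cv2.imwrite("pics/v5.png",np.hstack([s[130:330,240:460],cv2.resize(t[170:320,380:520],(187,200))]))
print(caps(s,"blue",(270,190,345,260)),caps(s,"red",(345,150,430,260)),caps(t,"red",(400,180,500,300)))
E
```

```text
clock: 9.93
eef_pos: [0.5885, -0.296, 0.1802]
tool_rot: [1.0, 0.027, -0.004, -0.002]
ft_force: [0.5, -0.3, 0.6]
grip_width: 0.0853
grasp_force: 0.0
clock: 10.6
eef_pos: [0.5912, -0.0976, 0.2767]
tool_rot: [1.0, 0.027, 0.0, 0.0]
ft_force: [0.2, 0.1, -0.2]
grip_width: 0.0854
grasp_force: 0.0
clock: 11.27
eef_pos: [0.5926, 0.0309, 0.276]
tool_rot: [1.0, 0.027, 0.0, 0.0]
ft_force: [-0.3, -0.6, 0.1]
grip_width: 0.0853
grasp_force: 0.0
[(np.float64(298.5), np.float64(222.3), 319, [290, 212, 18, 22])] [(np.float64(385.8), np.float64(184.3), 236, [378, 176, 17, 17])] [(np.float64(454.7), np.float64(219.7), 224, [446, 212, 18, 17])]
```

View pics/v5.png

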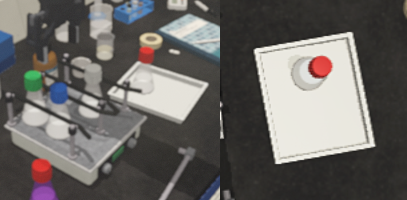

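Red stands upright in the tray's far half, and the gripper is above blue. Next I grip blue and slide it out.

```bash
python3 -m inch '[0,0,-30,0,0,0,100, 0,0,-60,0,0,0,100, 0,0,-82,0,0,0,100, 0,0,-94,0,0,0,100, 0,0,-99.6,0,0,0,100, 0,0,-99.6,0,0,0,100]'
python3 -m inch '[0,0,0,0,0,0,60, 0,0,0,0,0,0,45, 0,0,0,0,0,0,35, 0,0,0,0,0,0,30, 0,0,0,0,0,0,25, 0,0,0,0,0,0,25, 0,0,0,0,0,0,25, 0,0,0,0,0,0,25]'
python3 -m inch '[0,0,3,0,0,0,25, 0,0,5,0,0,0,25, -10,-0.5,5,0,0,0,25, -28,-1.5,5,0,0,0,25, -48,-2.7,5,0,0,0,25, -70,-4,5,0,0,0,25, -92,-5.2,5,0,0,0,25, -112,-6.3,5,0,0,0,25]'
python3 -m inch '[-20,-1.1,0,0,0,0,25, -38,-2.2,0,0,0,0,25, -47,-2.7,0,0,0,0,25, -47,-2.7,0,0,0,0,25, -47,-2.7,15,0,0,0,25, -47,-2.7,45,0,0,0,25, -47,-2.7,80,0,0,0,25, -47,-2.7,100,0,0,0,25]'
python3 - <<'E'
from h import *
s=bot.camera("scene");cv2.imwrite("pics/v6.png",s[100:340,200:480])
E
```

```text
clock: 11.87
eef_pos: [0.5917, 0.0312, 0.1747]
tool_rot: [1.0, 0.027, -0.002, -0.0]
ft_force: [0.5, 0.9, 0.6]
grip_width: 0.0858
grasp_force: 0.0
clock: 12.53
eef_pos: [0.5933, 0.0326, 0.1777]
tool_rot: [1.0, 0.028, 0.001, -0.0]
ft_force: [-0.2, 1.2, 6.0]
grip_width: 0.0331
grasp_force: 59.4
clock: 13.2
eef_pos: [0.4787, 0.0258, 0.1806]
tool_rot: [1.0, 0.028, -0.001, 0.0]
ft_force: [0.2, 0.3, -1.1]
grip_width: 0.0338
grasp_force: 59.6
clock: 13.87
eef_pos: [0.4357, 0.0234, 0.2846]
tool_rot: [1.0, 0.028, 0.002, -0.0]
ft_force: [0.6, 0.8, -0.2]
grip_width: 0.0338
grasp_force: 59.7
```

View pics/v6.png

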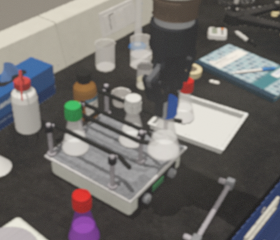

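Blue is held upright and clear of the lane mouth; green is untouched. Next, the near spot in the tray.

```bash
python3 -m inch '[0,-15,0,0,0,0,25, 0,-45,0,0,0,0,25, 0,-80,0,0,0,0,25, 0,-118,0,0,0,0,25, 0,-156,0,0,0,0,25, 5,-194,0,0,0,0,25, 15,-230,0,0,0,0,25, 30,-263,0,0,0,0,25]'
python3 -m inch '[17,-28,0,0,0,0,25, 30,-50,0,0,0,0,25, 37,-64,0,0,0,0,25, 39,-70,-15,0,0,0,25, 39,-70,-45,0,0,0,25, 39,-70,-80,0,0,0,25, 39,-70,-112,0,0,0,25, 39,-70,-135,0,0,0,25]'
python3 -m inch '[0,0,-12,0,0,0,25, 0,0,-20,0,0,0,25, 0,0,-25,0,0,0,25, 0,0,-28,0,0,0,25, 0,0,-30,0,0,0,25, 0,0,-30,0,0,0,25, 0,0,-31,0,0,0,25, 0,0,-31,0,0,0,25]'
python3 -m inch '[0,0,-0.7,0,0,0,25, 0,0,-1.4,0,0,0,25, 0,0,-1.4,0,0,0,25]'
```

```text
clock: 14.58
eef_pos: [0.4638, -0.2426, 0.2812]
tool_rot: [1.0, 0.027, 0.0, 0.0]
ft_force: [1.4, 1.1, -0.3]
grip_width: 0.0336
grasp_force: 59.8
clock: 15.25
eef_pos: [0.502, -0.3096, 0.1423]
tool_rot: [1.0, 0.027, -0.002, -0.001]
ft_force: [-0.5, 0.7, -0.4]
grip_width: 0.0333
grasp_force: 59.9
clock: 15.92
eef_pos: [0.503, -0.31, 0.1162]
tool_rot: [1.0, 0.028, 0.001, 0.0]
ft_force: [0.1, -0.2, -0.7]
grip_width: 0.0339
grasp_force: 59.9
clock: 16.17
eef_pos: [0.5029, -0.3099, 0.1147]
tool_rot: [1.0, 0.028, 0.001, 0.0]
ft_force: [-0.4, 0.0, 1.1]
grip_width: 0.0337
grasp_force: 60.4
```

```bash
python3 -m inch '[0,0,-0.6,0,0,0,25, 0,0,-0.6,0,0,0,35, 0,0,-0.6,0,0,0,50, 0,0,-0.6,0,0,0,75, 0,0,-0.6,0,0,0,100, 0,0,-0.6,0,0,0,100, 0,0,10,0,0,0,100, 0,0,40,0,0,0,100]'
python3 -m inch '[0,0,38,0,0,0,100, 0,0,76,0,0,0,100, 0,0,108,0,0,0,100, 10,20,120,0,0,0,100, 25,50,122,0,0,0,100, 40,84,122,0,0,0,100, 57,119,122,0,0,0,100, 74,154,122,0,0,0,100]'
python3 -m inch '[17,35,0,0,0,0,100, 34,70,0,0,0,0,100, 51,105,0,0,0,0,100, 68,140,0,0,0,0,100, 82,172,0,0,0,0,100, 88,187,0,0,0,0,100, 89,191,0,0,0,0,100, 89,191,0,0,0,0,100]'
python3 - <<'E'
from h import *
s=bot.camera("scene");t=bot.camera("top");cv2.imwrite("pics/v7.png",np.hstack([s[130:330,240:460],cv2.resize(t[170:320,380:520],(187,200))]))
print(caps(s,"green",(255,190,300,260)),caps(s,"blue",(345,150,450,260)),caps(t,"blue",(400,180,500,300)))
E
```

```text
clock: 16.83
eef_pos: [0.4997, -0.308, 0.1499]
tool_rot: [1.0, 0.028, -0.004, -0.003]
ft_force: [0.3, 0.2, -0.4]
grip_width: 0.0855
grasp_force: 0.0
clock: 17.5
eef_pos: [0.5769, -0.1546, 0.2771]
tool_rot: [1.0, 0.027, 0.001, 0.0]
ft_force: [1.5, 0.1, -0.5]
grip_width: 0.0855
grasp_force: 0.0
clock: 18.17
eef_pos: [0.6657, 0.0369, 0.2759]
tool_rot: [1.0, 0.029, -0.0, -0.0]
ft_force: [-0.8, -0.7, 0.2]
grip_width: 0.0854
grasp_force: 0.0
[(np.float64(272.7), np.float64(210.7), 292, [265, 201, 17, 20])] [(np.float64(418.3), np.float64(194.1), 237, [410, 186, 17, 18]), (np.float64(367.3), np.float64(150.8), 33, [360, 150, 15, 4])] [(np.float64(462.1), np.float64(258.6), 219, [454, 251, 17, 16])]
```

View pics/v7.png

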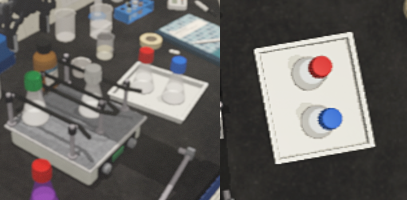

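Red and blue both stand upright inside the tray, and the gripper is over green. Next I grip green and slide it out.

```bash
python3 -m inch '[0,0,-30,0,0,0,100, 0,0,-60,0,0,0,100, 0,0,-82,0,0,0,100, 0,0,-94,0,0,0,100, 0,0,-99.6,0,0,0,100, 0,0,-99.6,0,0,0,100]'
python3 -m inch '[0,0,0,0,0,0,60, 0,0,0,0,0,0,45, 0,0,0,0,0,0,35, 0,0,0,0,0,0,30, 0,0,0,0,0,0,25, 0,0,0,0,0,0,25, 0,0,0,0,0,0,25, 0,0,0,0,0,0,25]'
python3 -m inch '[0,0,3,0,0,0,25, 0,0,5,0,0,0,25, -10,-0.5,5,0,0,0,25, -28,-1.5,5,0,0,0,25, -50,-2.7,5,0,0,0,25, -75,-4.1,5,0,0,0,25, -100,-5.5,5,0,0,0,25, -125,-6.9,5,0,0,0,25]'
python3 -m inch '[-25,-1.4,0,0,0,0,25, -50,-2.7,0,0,0,0,25, -75,-4.1,0,0,0,0,25, -95,-5.2,0,0,0,0,25, -107,-5.9,0,0,0,0,25, -107,-5.9,0,0,0,0,25, -107,-5.9,15,0,0,0,25, -107,-5.9,45,0,0,0,25]'
```

```text
clock: 18.77
eef_pos: [0.6644, 0.0334, 0.1751]
tool_rot: [1.0, 0.026, -0.001, 0.0]
ft_force: [0.4, 0.7, -0.0]
grip_width: 0.0854
grasp_force: 0.0
clock: 19.43
eef_pos: [0.6664, 0.0356, 0.1779]
tool_rot: [1.0, 0.028, 0.001, -0.0]
ft_force: [0.2, -0.1, 5.5]
grip_width: 0.0335
grasp_force: 59.7
clock: 20.1
eef_pos: [0.5388, 0.0282, 0.1805]
tool_rot: [1.0, 0.028, -0.001, 0.0]
ft_force: [-0.1, 0.3, -1.4]
grip_width: 0.0332
grasp_force: 59.6
clock: 20.77
eef_pos: [0.4314, 0.0223, 0.2237]
tool_rot: [1.0, 0.028, -0.004, 0.0]
ft_force: [1.2, 0.4, -1.5]
grip_width: 0.0334
grasp_force: 59.7
```

```bash
python3 -m inch '[0,0,30,0,0,0,25, 0,12,50,0,0,0,25, 0,40,55,0,0,0,25, 0,76,55,0,0,0,25, 5,114,55,0,0,0,25, 15,150,55,0,0,0,25, 30,184,55,0,0,0,25, 48,216,55,0,0,0,25]'
python3 -m inch '[22,30,0,0,0,0,25, 44,56,0,0,0,0,25, 64,73,0,0,0,0,25, 77,81,0,0,0,0,25, 82,83,-10,0,0,0,25, 82.5,83,-35,0,0,0,25, 82.5,83,-60,0,0,0,25, 82.5,83,-80,0,0,0,25]'
python3 -m inch '[0,0,-10,0,0,0,25, 0,0,-18,0,0,0,25, 0,0,-23,0,0,0,25, 0,0,-25,0,0,0,25, 0,0,-25,0,0,0,25]'
python3 - <<'E'
from h import *
s=bot.camera("scene");t=bot.camera("top");cv2.imwrite("pics/v8.png",np.hstack([cv2.resize(s[260:440,130:310],(400,400)),cv2.resize(t[190:310,130:250],(400,400))]))
E
```

```text
clock: 21.43
eef_pos: [0.4667, 0.0589, 0.2799]
tool_rot: [0.998, 0.054, -0.003, -0.016]
ft_force: [-0.8, 0.1, -0.9]
grip_width: 0.0337
grasp_force: 59.7
clock: 22.1
eef_pos: [0.554, 0.1064, 0.1984]
tool_rot: [0.996, 0.081, -0.005, -0.029]
ft_force: [-0.3, -1.4, -1.4]
grip_width: 0.0334
grasp_force: 59.7
clock: 22.52
eef_pos: [0.5548, 0.1069, 0.1785]
tool_rot: [0.996, 0.081, -0.002, -0.03]
ft_force: [-3.9, 0.5, 5.3]
grip_width: 0.0333
grasp_force: 59.9
```

View pics/v8.png

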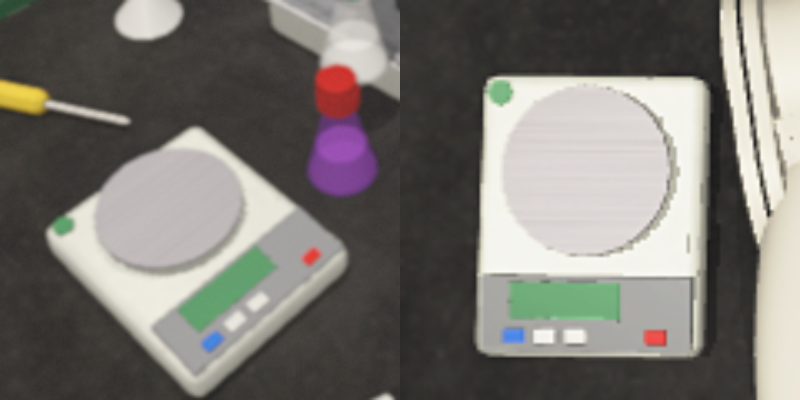

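The arm stopped at y = 0.107, short of the balance. The pan is still empty and green is held near the shaker's left edge. I'll check the joints before moving.

Run:
```python
from h import *
from scipy.spatial.transform import Rotation as R
o=bot.get_obs();print(np.round(o["joint_pos"],3),np.round(o["tau"],1),o["ft_force"],o["eef_pos"],np.round(R.from_quat(o["tool_rot"]).as_matrix(),3).tolist())
s=bot.camera("scene");t=bot.camera("top");cv2.imwrite("pics/v9.png",np.hstack([cv2.resize(s[100:340,200:400],(400,480)),cv2.resize(t[120:320,220:400],(400,444),).copy() if 0 else cv2.resize(t[120:320,220:400],(400,480))]))
```

```text
[0.161 0.409 0.044 1.205 0.059 3.141] [ -0.1 -41.9  24.4  -1.6   0.2  -0.1] [-2.86191652 -0.10218328  5.60441006] [0.55472993 0.10685236 0.17853507] [[0.987, 0.161, -0.009], [0.161, -0.985, 0.059], [0.0, -0.059, -0.998]]
```

View pics/v9.png

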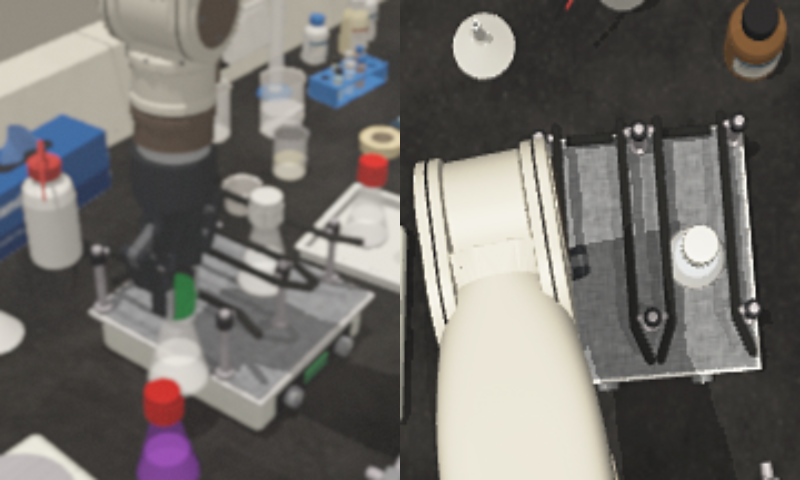

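Joint 6 is at its 3.14 limit, which blocked the turn; nothing was hit. Green's foot is just off the platform edge and clear of bar and posts. Next I raise it straight up, then turn the tool positively to free joint 6.

```bash
python3 -m inch '[0,0,5,0,0,0,25, 0,0,15,0,0,0,25, 0,0,35,0,0,0,25, 0,0,60,0,0,0,25, 0,0,85,0,0,0,25, 0,0,100,0,0,0,25, 0,0,105,0,0,0,25, 0,0,105,0,0,0,25]'; python3 -m inch '[0,0,0,0,0,0.03,25, 0,0,0,0,0,0.03,25]'
```

```text
clock: 23.38
eef_pos: [0.5559, 0.1071, 0.2839]
tool_rot: [0.996, 0.081, -0.001, -0.03]
ft_force: [-0.0, -0.4, 0.1]
grip_width: 0.0336
grasp_force: 59.6
clock: 23.55
eef_pos: [0.5542, 0.1069, 0.2803]
tool_rot: [0.995, 0.096, -0.004, -0.029]
ft_force: [-1.2, -0.0, -0.9]
grip_width: 0.0336
grasp_force: 59.7
```

```bash
cat >> h.py <<'E'
from scipy.spatial.transform import Rotation as R
def turn(yaw):
    """rotvec from now to tool-down with tool x at yaw"""
    c,s=np.cos(yaw),np.sin(yaw);T=np.array([[c,s,0],[s,-c,0],[0,0,-1.]])
    return np.round((R.from_matrix(T)*R.from_quat(bot.get_obs()["tool_rot"]).inv()).as_rotvec(),4)
E
python3 - <<'E'
from h import *
for y in(.19,.4,.6,.75): print(y,turn(y))
print(bot.get_obs()["joint_pos"],bot.get_obs()["eef_pos"])
E
```

```text
0.19 [-0.0576 -0.0145 -0.0024]
0.4 [-0.0559 -0.0205  0.2076]
0.6 [-0.0538 -0.0261  0.4075]
0.75 [-0.052  -0.0303  0.5575]
[0.16098285 0.36615952 0.24691575 1.45672799 0.05920084 3.1100553 ] [0.5542452  0.10687628 0.28027874]
```

```bash
python3 -m inch '[0,0,0,-0.011,-0.006,0.11,25, 0,0,0,-0.022,-0.012,0.22,25, 0,0,0,-0.032,-0.018,0.335,25, 0,0,0,-0.042,-0.024,0.45,25, 0,10,0,-0.052,-0.0303,0.5575,25, 0,35,0,-0.052,-0.0303,0.5575,25, 0,65,0,-0.052,-0.0303,0.5575,25, 0,95,0,-0.052,-0.0303,0.5575,25]'
python3 -m inch '[1,30,0,0,0,0,25, 3,60,0,0,0,0,25, 5,88,0,0,0,0,25, 7,108,0,0,0,0,25, 8,118,0,0,0,0,25, 8,120,0,0,0,0,25, 8,120,0,0,0,0,25, 8,120,0,0,0,0,25]'
python3 - <<'E'
from h import *
o=bot.get_obs();print(np.round(o["eef_pos"],4),turn(.75),np.round(o["joint_pos"],3),np.round(R.from_quat(o["tool_rot"]).as_matrix()[:,2],3))
E
```

```text
clock: 24.22
eef_pos: [0.5542, 0.2023, 0.2801]
tool_rot: [0.931, 0.365, -0.0, -0.0]
ft_force: [0.6, -0.4, -1.0]
grip_width: 0.0332
grasp_force: 59.7
clock: 24.88
eef_pos: [0.5626, 0.3207, 0.281]
tool_rot: [0.931, 0.366, 0.0, 0.0]
ft_force: [0.1, 0.3, -1.2]
grip_width: 0.0336
grasp_force: 59.7
[0.5626 0.3207 0.281 ] [-0.0001  0.0004  0.0015] [ 0.518  0.546  0.529  1.554 -0.     2.911] [ 0.  0. -1.]
```

```bash
python3 -m inch '[0,0,-10,0,0,0,25, 0,0,-32,0,0,0,25, 0,0,-58,0,0,0,25, 0,0,-80,0,0,0,25, 0,0,-95,0,0,0,25, 0,0,-103,0,0,0,25, 0,0,-107,0,0,0,25, 0,0,-107,0,0,0,25]'
python3 -m inch '[0,0,-1.5,0,0,0,25, 0,0,-3,0,0,0,25, 0,0,-4,0,0,0,25, 0,0,-4,0,0,0,25]'
```

```text
clock: 25.55
eef_pos: [0.5627, 0.3209, 0.1742]
tool_rot: [0.931, 0.365, 0.0, -0.0]
ft_force: [0.0, 0.7, -1.2]
grip_width: 0.0339
grasp_force: 59.7
clock: 25.88
eef_pos: [0.5629, 0.3221, 0.1711]
tool_rot: [0.931, 0.366, 0.001, -0.0]
ft_force: [0.0, 0.4, -1.0]
grip_width: 0.0337
grasp_force: 59.7
```

```bash
python3 -m inch '[0,0,-0.7,0,0,0,25, 0,0,-1.4,0,0,0,25, 0,0,-1.4,0,0,0,25]';python3 -m inch '[0,0,-0.7,0,0,0,25, 0,0,-1.4,0,0,0,25, 0,0,-1.4,0,0,0,25]'
```

```text
clock: 26.13
eef_pos: [0.5626, 0.322, 0.169]
tool_rot: [0.931, 0.366, 0.001, -0.0]
ft_force: [0.5, -0.6, -1.5]
grip_width: 0.0335
grasp_force: 59.7
clock: 26.38
eef_pos: [0.5627, 0.322, 0.1679]
tool_rot: [0.931, 0.366, 0.001, -0.0]
ft_force: [-0.3, -0.6, 0.4]
grip_width: 0.0335
grasp_force: 60.0
```

Run:
```python
from h import *
s=bot.camera("scene");t=bot.camera("top");cv2.imwrite("pics/v10.png",np.hstack([cv2.resize(s[230:430,130:310],(360,400)),cv2.resize(t[190:310,130:250],(400,400))]))
```

```text
(no output)
```

View pics/v10.png

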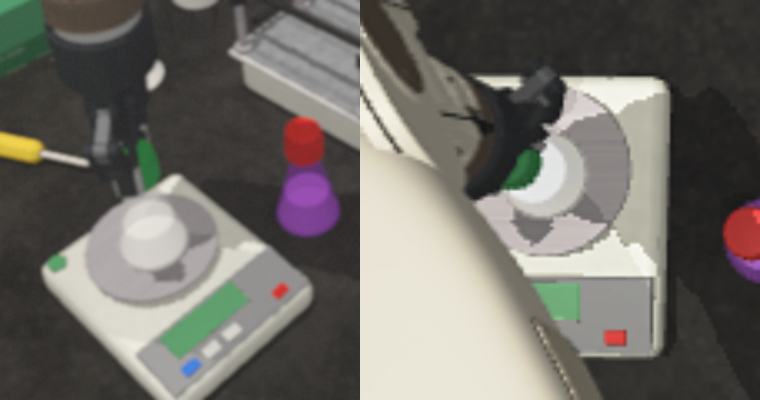

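Green stands upright, mid-pan, in light contact. Next I release it and go back for blue.

```bash
python3 -m inch '[0,0,-0.5,0,0,0,25, 0,0,-0.5,0,0,0,35, 0,0,-0.5,0,0,0,50, 0,0,-0.5,0,0,0,75, 0,0,-0.5,0,0,0,100, 0,0,-0.5,0,0,0,100, 0,0,10,0,0,0,100, 0,0,40,0,0,0,100]'
python3 -m inch '[0,0,35,0,0,0,100, 0,0,62,0,0,0,100, -1,-15,72,0,0,-0.08,100, -4,-45,72,0,0,-0.19,100, -8,-83,72,0,0,-0.3,100, -12,-122,72,0,0,-0.41,100, -16,-161,72,0,0,-0.52,100, -20,-200,72,0,0,-0.63,100]'
python3 -m inch '[-4,-40,0,0,0,0,100, -8,-80,0,0,0,0,100, -12,-120,0,0,0,0,100, -16,-160,0,0,0,0,100, -20,-200,0,0,0,0,100, -24,-240,0,0,0,0,100, -28,-280,0,0,0,0,100, -32,-320,0,0,0,0,100]'
python3 -m inch '[-4,-40,0,0,0,0,100, -7,-75,0,0,0,0,100, -8,-98,0,0,0,0,100, -8.5,-109,0,0,0,0,100, -8.5,-111,0,0,0,0,100, -8.5,-111,0,0,0,0,100]'
python3 - <<'E'
from h import *
s=bot.camera("scene");t=bot.camera("top");cv2.imwrite("pics/v11.png",np.hstack([cv2.resize(s[230:430,130:310],(360,400)),cv2.resize(t[190:310,130:250],(400,400))]))
o=bot.get_obs();print(np.round(o["eef_pos"],4),turn(.12),np.round(o["joint_pos"],3))
a=caps(s,"green",(150,240,280,340));b=caps(t,"green",(150,200,230,265));print(a,b,[tri(a[0][:2],b[0][:2])])
E
```

```text
clock: 27.15
eef_pos: [0.5601, 0.3205, 0.2031]
tool_rot: [0.931, 0.366, -0.004, 0.0]
ft_force: [0.3, 0.4, -0.3]
grip_width: 0.0853
grasp_force: 0.0
clock: 27.82
eef_pos: [0.5465, 0.0961, 0.2805]
tool_rot: [0.997, 0.082, 0.001, -0.01]
ft_force: [0.8, -0.6, 0.7]
grip_width: 0.0853
grasp_force: 0.0
clock: 28.48
eef_pos: [0.5143, -0.2243, 0.2808]
tool_rot: [0.996, 0.084, 0.001, -0.01]
ft_force: [0.4, -0.4, -0.8]
grip_width: 0.0854
grasp_force: 0.0
clock: 28.98
eef_pos: [0.5062, -0.3332, 0.2798]
tool_rot: [0.996, 0.083, -0.0, -0.011]
ft_force: [-0.3, 0.1, 0.4]
grip_width: 0.0858
grasp_force: 0.0
[ 0.5066 -0.3318  0.2799] [-0.0209 -0.0014 -0.0492] [-0.587  0.461  0.391  1.513  0.016  2.385]
[(np.float64(197.2), np.float64(312.7), 532, [185, 299, 25, 28])] [(np.float64(174.1), np.float64(238.3), 234, [166, 230, 18, 17])] [array([0.56035103, 0.32070345, 0.15847554])]
```

View pics/v11.png

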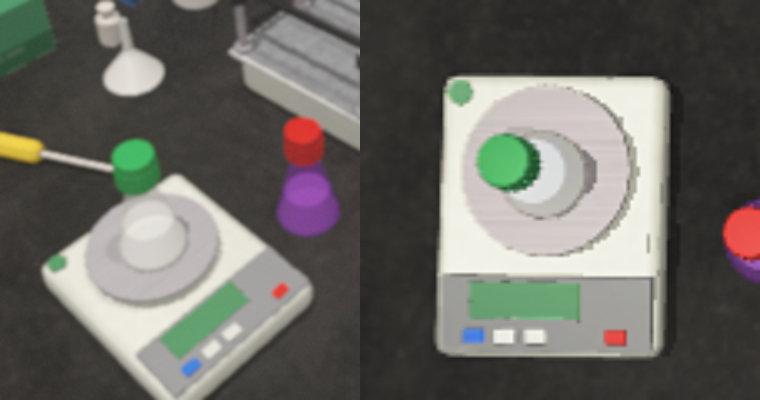

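Green stands upright at the centre of the pan: cap at (0.560, 0.321), pan centre about (0.563, 0.322). Next I straighten the tool over blue, descend and grip.

```bash
python3 -m inch '[-2,11,0,-0.021,-0.0014,-0.049,100, -4,21,0,-0.021,-0.0014,-0.049,100, -4,22,0,-0.021,-0.0014,-0.049,100, -4,22,-20,-0.021,-0.0014,-0.049,100, -4,22,-55,-0.021,-0.0014,-0.049,100, -4,22,-90,-0.021,-0.0014,-0.049,100, -4,22,-110,-0.021,-0.0014,-0.049,100, -4,22,-110,-0.021,-0.0014,-0.049,100]'
python3 - <<'E'
from h import *
o=bot.get_obs();print(np.round(o["eef_pos"],4),turn(.12))
E
```

```text
clock: 29.75
eef_pos: [0.4994, -0.3085, 0.1644]
tool_rot: [0.998, 0.06, -0.004, -0.003]
ft_force: [-1.9, 0.1, -1.3]
grip_width: 0.0856
grasp_force: 0.0
[ 0.4994 -0.3085  0.1644] [-0.005 -0.009 -0.001]
```

```bash
python3 -m inch '[0,0,0,0,0,0,100, 0,0,0,0,0,0,100, 0,0,0,0,0,0,100]'
python3 - <<'E'
from h import *
o=bot.get_obs();print(np.round(o["eef_pos"],4),turn(.12))
E
```

```text
clock: 30.0
eef_pos: [0.5037, -0.3119, 0.1722]
tool_rot: [0.998, 0.06, 0.002, 0.002]
ft_force: [0.3, -0.1, 0.2]
grip_width: 0.0857
grasp_force: 0.0
[ 0.5037 -0.3119  0.1722] [0.003  0.0038 0.0008]
```

```bash
python3 -m inch '[0,0,-15,0,0,0,100, 0,0,-32,0,0,0,100, 0,0,-45,0,0,0,100, 0,0,-53,0,0,0,100, 0,0,-56,0,0,0,100, 0,0,-56,0,0,0,100, 0,0,-56,0,0,0,100, 0,0,-56,0,0,0,100]'
python3 - <<'E'
from h import *
o=bot.get_obs();print(np.round(o["eef_pos"],4),turn(.12))
E
python3 -m inch '[0,0,0,0,0,0,60, 0,0,0,0,0,0,45, 0,0,0,0,0,0,35, 0,0,0,0,0,0,30, 0,0,0,0,0,0,25, 0,0,0,0,0,0,25, 0,0,0,0,0,0,25, 0,0,0,0,0,0,25]'
```

```text
clock: 30.67
eef_pos: [0.503, -0.3118, 0.115]
tool_rot: [0.998, 0.059, 0.001, 0.001]
ft_force: [-0.2, -0.3, -0.4]
grip_width: 0.0854
grasp_force: 0.0
[ 0.503  -0.3118  0.115 ] [0.0019 0.0019 0.0015]
clock: 31.33
eef_pos: [0.5024, -0.3113, 0.114]
tool_rot: [0.998, 0.059, 0.0, 0.0]
ft_force: [-0.2, 1.3, 3.0]
grip_width: 0.0333
grasp_force: 59.4
```

```bash
python3 -m inch '[0,0,8,0,0,0,25, 0,0,30,0,0,0,25, 0,0,62,0,0,0,25, 0,0,97,0,0,0,25, -4,10,132,0,0,0,25, -14,28,158,0,0,0,25, -28,55,167,0,0,0,25, -42,88,167,0,0,0,25]'
python3 -m inch '[-12,35,0,0,0,0,25, -20,73,0,0,0,0,25, -25,112,0,0,0,0,25, -27,150,0,0,0,0,25, -27,188,0,0,0,0,25, -27,220,0,0,0,0,25, -27,240,0,0,0,0,25, -27,246,0,0,0,0,25]'
python3 -m inch '[0,0,-8,0,0,0,25, 0,0,-25,0,0,0,25, 0,0,-45,0,0,0,25, 0,0,-60,0,0,0,25, 0,0,-70,0,0,0,25, 0,0,-70,0,0,0,25, 0,0,-70,0,0,0,25, 0,0,-70,0,0,0,25]'
python3 - <<'E'
from h import *
o=bot.get_obs();print(np.round(o["eef_pos"],4),turn(.12),np.round(o["joint_pos"],3))
s=bot.camera("scene");cv2.imwrite("pics/v12.png",cv2.resize(s[150:350,220:420],(500,500)))
E
```

```text
clock: 32.0
eef_pos: [0.4613, -0.2244, 0.2841]
tool_rot: [0.998, 0.058, 0.003, 0.002]
ft_force: [1.8, 0.5, -0.7]
grip_width: 0.0333
grasp_force: 59.7
clock: 32.67
eef_pos: [0.4328, 0.0253, 0.2809]
tool_rot: [0.998, 0.061, 0.0, -0.0]
ft_force: [-0.3, 0.7, -1.1]
grip_width: 0.0338
grasp_force: 59.7
clock: 33.33
eef_pos: [0.4336, 0.0218, 0.211]
tool_rot: [0.998, 0.058, 0.0, 0.0]
ft_force: [0.2, 0.2, -0.1]
grip_width: 0.0338
grasp_force: 59.8
[0.4336 0.0218 0.211 ] [0.001  0.0005 0.0029] [ 5.100e-02  1.360e-01 -2.380e-01  1.196e+00 -1.000e-03  3.075e+00]
```

View pics/v12.png

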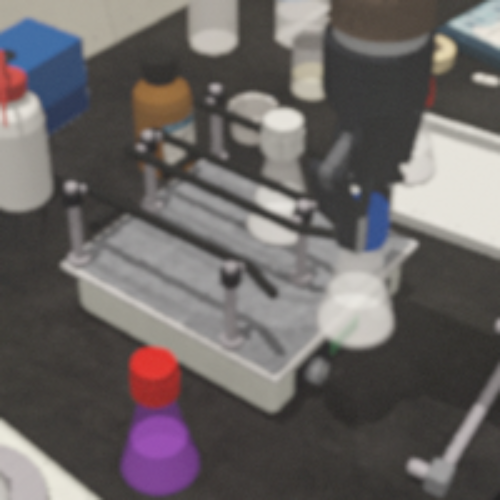

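Blue hangs upright in front of the left lane's mouth. Next I lower it to 5 mm above the platform and slide it in.

```bash
python3 -m inch '[0,1,-12,0,0,0,25, 0,1.5,-22,0,0,0,25, 0,1.5,-28,0,0,0,25, 0,1.5,-29,0,0,0,25, 0,1.5,-29,0,0,0,25]'
python3 -m inch '[8,0.4,0,0,0,0,25, 24,1.3,0,0,0,0,25, 42,2.3,0,0,0,0,25, 60,3.3,0,0,0,0,25, 78,4.3,0,0,0,0,25, 96,5.3,0,0,0,0,25, 112,6.2,0,0,0,0,25, 126,7,0,0,0,0,25]'
python3 -m inch '[14,0.8,0,0,0,0,25, 25,1.4,0,0,0,0,25, 31,1.7,0,0,0,0,25, 33.5,1.8,0,0,0,0,25, 33.5,1.8,0,0,0,0,25, 33.5,1.8,0,0,0,0,25, 33.5,1.8,-2,0,0,0,25, 33.5,1.8,-3,0,0,0,25]'
python3 -m inch '[0,0,0,0,0,0,25, 0,0,0,0,0,0,25]'
```

```text
clock: 33.8
eef_pos: [0.4333, 0.024, 0.1818]
tool_rot: [0.998, 0.059, -0.0, 0.0]
ft_force: [-1.0, 0.5, -0.7]
grip_width: 0.0335
grasp_force: 59.8
clock: 34.47
eef_pos: [0.5615, 0.0313, 0.1822]
tool_rot: [0.998, 0.059, 0.001, 0.0]
ft_force: [-0.3, 1.3, -1.5]
grip_width: 0.0333
grasp_force: 59.8
clock: 35.13
eef_pos: [0.5922, 0.0329, 0.1786]
tool_rot: [0.998, 0.059, -0.0, 0.0]
ft_force: [0.3, 0.2, -0.9]
grip_width: 0.0335
grasp_force: 59.8
clock: 35.3
eef_pos: [0.5923, 0.0329, 0.1786]
tool_rot: [0.998, 0.059, -0.0, 0.0]
ft_force: [-0.4, 0.2, -1.5]
grip_width: 0.0337
grasp_force: 59.8
```

```bash
python3 -m inch '[1,0,-0.7,0,0,0,25, 1,0,-1.4,0,0,0,25, 1,0,-1.4,0,0,0,25]'; python3 -m inch '[0,0,-0.6,0,0,0,25, 0,0,-1,0,0,0,25, 0,0,-1,0,0,0,25]'
```

```text
clock: 35.55
eef_pos: [0.5937, 0.033, 0.1771]
tool_rot: [0.998, 0.059, -0.0, 0.0]
ft_force: [-0.3, 0.5, -1.1]
grip_width: 0.0332
grasp_force: 59.8
clock: 35.8
eef_pos: [0.5939, 0.033, 0.177]
tool_rot: [0.998, 0.059, 0.0, 0.0]
ft_force: [-1.2, 0.1, 2.9]
grip_width: 0.0333
grasp_force: 60.2
```

```bash
python3 -m inch '[0,0,0,0,0,0,35, 0,0,0,0,0,0,50, 0,0,0,0,0,0,75, 0,0,0,0,0,0,100, 0,0,0,0,0,0,100, 0,0,10,0,0,0,100, 0,0,40,0,0,0,100, 0,0,75,0,0,0,100]'
python3 -m inch '[0,-8,25,0,0,0,100, 0,-30,28,0,0,0,100, -1,-62,28,0,0,0,100, -1,-100,28,0,0,0,100, -2,-140,28,0,0,0,100, -2,-180,28,0,0,0,100, -2,-220,28,0,0,0,100, -3,-258,28,0,0,0,100]'
python3 -m inch '[0,-35,0,0,0,0,100, 0,-58,0,0,0,0,100, 0,-69,0,0,0,0,100, 0,-72,0,0,0,0,100, 0,-72,-12,0,0,0,100, 0,-72,-40,0,0,0,100, 0,-72,-75,0,0,0,100, 0,-72,-105,0,0,0,100]'
python3 -m inch '[0,0,0,0,0,0,100, 0,0,0,0,0,0,100, 0,0,0,0,0,0,100]'
python3 - <<'E'
from h import *
o=bot.get_obs();print(np.round(o["eef_pos"],4),turn(.12),np.round(o["joint_pos"],3))
s=bot.camera("scene");t=bot.camera("top")
a=caps(s,"blue",(270,190,345,260));b=caps(t,"blue",(275,170,385,285));print(a,b,[tri(a[0][:2],b[0][:2])])
E
```

```text
clock: 36.47
eef_pos: [0.592, 0.0329, 0.2499]
tool_rot: [0.998, 0.059, -0.003, 0.0]
ft_force: [1.3, -0.0, -0.2]
grip_width: 0.0854
grasp_force: 0.0
clock: 37.13
eef_pos: [0.5905, -0.2271, 0.2801]
tool_rot: [0.998, 0.059, 0.0, 0.001]
ft_force: [1.7, -0.1, 0.1]
grip_width: 0.0853
grasp_force: 0.0
clock: 37.8
eef_pos: [0.5912, -0.295, 0.1738]
tool_rot: [0.998, 0.06, 0.001, 0.0]
ft_force: [0.5, 0.7, -0.3]
grip_width: 0.0858
grasp_force: 0.0
clock: 38.05
eef_pos: [0.592, -0.2963, 0.1765]
tool_rot: [0.998, 0.06, 0.001, 0.001]
ft_force: [0.5, 0.3, 0.3]
grip_width: 0.0856
grasp_force: 0.0
[ 0.592  -0.2963  0.1765] [0.0017 0.0024 0.    ] [-0.464  0.602  0.355  1.321 -0.     2.558]
[(np.float64(297.1), np.float64(222.3), 339, [288, 212, 19, 22])] [(np.float64(305.9), np.float64(218.2), 229, [298, 210, 17, 18])] [array([0.59459537, 0.03427793, 0.16870323])]
```

Blue is back within 2 mm of its start (now 0.5946, 0.0343; was 0.5928, 0.0326). Next, red.

```bash
python3 -m inch '[0,0,-15,0,0,0,100, 0,0,-32,0,0,0,100, 0,0,-47,0,0,0,100, 0,0,-56,0,0,0,100, 0,0,-60,0,0,0,100, 0,0,-60,0,0,0,100, 0,0,-60,0,0,0,100, 0,0,-60,0,0,0,100]'
python3 -m inch '[0,0,0,0,0,0,60, 0,0,0,0,0,0,45, 0,0,0,0,0,0,35, 0,0,0,0,0,0,30, 0,0,0,0,0,0,25, 0,0,0,0,0,0,25, 0,0,0,0,0,0,25, 0,0,0,0,0,0,25]'
```

```text
clock: 38.82
eef_pos: [0.5916, -0.2975, 0.1158]
tool_rot: [0.998, 0.059, 0.001, 0.001]
ft_force: [0.0, -0.0, 0.9]
grip_width: 0.0857
grasp_force: 0.0
clock: 39.48
eef_pos: [0.591, -0.297, 0.1147]
tool_rot: [0.998, 0.059, 0.0, 0.0]
ft_force: [0.5, 0.4, 3.8]
grip_width: 0.0335
grasp_force: 59.6
```

```bash
python3 -m inch '[0,0,8,0,0,0,25, 0,0,30,0,0,0,25, 0,0,62,0,0,0,25, -3,0,97,0,0,0,25, -15,0,132,0,0,0,25, -38,3,158,0,0,0,25, -68,10,166,0,0,0,25, -98,25,166,0,0,0,25]'
python3 -m inch '[-25,22,0,0,0,0,25, -42,50,0,0,0,0,25, -53,84,0,0,0,0,25, -58,120,0,0,0,0,25, -59.5,158,0,0,0,0,25, -59.5,196,0,0,0,0,25, -59.5,234,0,0,0,0,25, -59.5,265,0,0,0,0,25]'
python3 -m inch '[0,20,0,0,0,0,25, 0,29,0,0,0,0,25, 0,30,-8,0,0,0,25, 0,30,-25,0,0,0,25, 0,30,-48,0,0,0,25, 0,30,-65,0,0,0,25, 0,30,-70,0,0,0,25, 0,30,-70,0,0,0,25]'
python3 -m inch '[0,0,0,0,0,0,25, 0,0,-12,0,0,0,25, 0,0,-22,0,0,0,25, 0,0,-28,0,0,0,25, 0,0,-29,0,0,0,25, 0,0,-29,0,0,0,25]'
```

```text
clock: 40.15
eef_pos: [0.4931, -0.2737, 0.2835]
tool_rot: [0.998, 0.059, 0.003, 0.003]
ft_force: [1.1, 0.4, -0.4]
grip_width: 0.0335
grasp_force: 59.7
clock: 40.82
eef_pos: [0.4324, -0.005, 0.2806]
tool_rot: [0.998, 0.059, 0.0, 0.0]
ft_force: [0.5, -0.2, -1.1]
grip_width: 0.0336
grasp_force: 59.7
clock: 41.48
eef_pos: [0.4319, 0.0218, 0.2085]
tool_rot: [0.998, 0.058, -0.002, 0.001]
ft_force: [-0.3, -0.6, -1.1]
grip_width: 0.0335
grasp_force: 59.8
clock: 41.98
eef_pos: [0.4335, 0.0228, 0.1817]
tool_rot: [0.998, 0.059, 0.0, 0.0]
ft_force: [0.5, -0.4, -2.0]
grip_width: 0.0335
grasp_force: 59.8
```

Red is in front of the mouth. Next I slide it 91 mm in to its spot.

```bash
python3 -m inch '[8,0.4,0,0,0,0,25, 24,1.3,0,0,0,0,25, 42,2.3,0,0,0,0,25, 60,3.3,0,0,0,0,25, 75,4.1,0,0,0,0,25, 86,4.7,0,0,0,0,25, 90,4.9,0,0,0,0,25, 91,5,0,0,0,0,25]'
python3 -m inch '[0,0,0,0,0,0,25, 0,0,0,0,0,0,25, 0,0,-2,0,0,0,25, 0,0,-3.5,0,0,0,25, 0,0,-4.4,0,0,0,25, 0,0,-4.4,0,0,0,25]'
python3 -m inch '[0,0,-0.6,0,0,0,25, 0,0,-1,0,0,0,25, 0,0,-1,0,0,0,25]'
```

```text
clock: 42.65
eef_pos: [0.5256, 0.028, 0.1815]
tool_rot: [0.998, 0.059, 0.001, 0.0]
ft_force: [-0.1, 0.2, -1.2]
grip_width: 0.0334
grasp_force: 59.8
clock: 43.15
eef_pos: [0.524, 0.028, 0.1776]
tool_rot: [0.998, 0.059, 0.0, 0.0]
ft_force: [-1.1, 1.0, 4.0]
grip_width: 0.0335
grasp_force: 60.3
clock: 43.4
eef_pos: [0.5244, 0.0281, 0.1776]
tool_rot: [0.998, 0.059, 0.001, 0.0]
ft_force: [-2.9, 1.4, 8.6]
grip_width: 0.0335
grasp_force: 60.7
```

Red is in contact. I release it, rise, retreat to the empty front and check everything.

```bash
python3 -m inch '[0,0,0.8,0,0,0,25, 0,0,0.8,0,0,0,35, 0,0,0.8,0,0,0,50, 0,0,0.8,0,0,0,75, 0,0,0.8,0,0,0,100, 0,0,0.8,0,0,0,100, 0,0,12,0,0,0,100, 0,0,40,0,0,0,100]'
python3 -m inch '[0,0,35,0,0,0,100, -5,-8,62,0,0,0,100, -20,-30,72,0,0,0,100, -40,-60,72,0,0,0,100, -62,-94,72,0,0,0,100, -85,-128,72,0,0,0,100, -107,-162,72,0,0,0,100, -130,-196,72,0,0,0,100]'
python3 -m inch '[-22,-34,0,0,0,0,100, -44,-68,0,0,0,0,100, -66,-100,0,0,0,0,100, -80,-125,0,0,0,0,100, -85,-135,0,0,0,0,100, -85,-135,0,0,0,0,100, -85,-135,0,0,0,0,100]'
python3 - <<'E'
from h import *
s=bot.camera("scene");t=bot.camera("top");cv2.imwrite("pics/v13.png",np.hstack([cv2.resize(s[170:420,130:440],(420,339)),cv2.resize(t[160:310,140:390],(565,339))[:,:375]]))
B={"green":((150,240,280,340),(150,200,230,265)),"red":((305,190,345,260),(275,170,385,285)),"blue":((255,190,345,260),(275,170,385,285))}
for c,(p,q) in B.items():
    a=caps(s,c,p);b=caps(t,c,q);print(c,[tri(a[0][:2],b[0][:2])])
E
```

```text
clock: 44.07
eef_pos: [0.5215, 0.0278, 0.212]
tool_rot: [0.998, 0.059, -0.005, 0.0]
ft_force: [-0.1, -0.2, -0.7]
grip_width: 0.0858
grasp_force: 0.0
clock: 44.73
eef_pos: [0.393, -0.1692, 0.2877]
tool_rot: [0.998, 0.06, 0.0, 0.0]
ft_force: [1.3, -0.2, 0.1]
grip_width: 0.0858
grasp_force: 0.0
clock: 45.32
eef_pos: [0.3092, -0.303, 0.2876]
tool_rot: [0.998, 0.059, -0.0, -0.0]
ft_force: [0.4, -0.0, 0.1]
grip_width: 0.0856
grasp_force: 0.0
green [array([0.56035103, 0.32070345, 0.15847554])]
red [array([0.52399137, 0.02778126, 0.16863559])]
blue [array([0.59467866, 0.03434226, 0.16868625])]
```

View pics/v13.png

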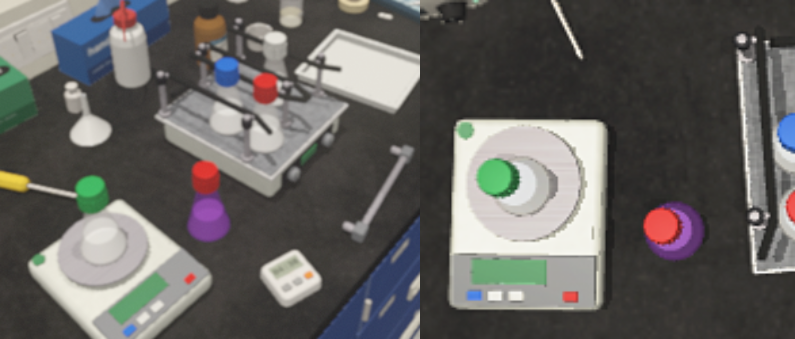

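Green stands mid-pan, red and blue stand upright in the lane within 0.5 mm and 2.5 mm of their start spots, the tray is empty, and white and purple are where they were.

```bash
python3 -c "
from workcell import bot
print(bot.job_done())"
```

```text
the job is handed in; nothing more can be done
None
```

The job is handed in at about 45 s: green stands upright mid-pan, and red and blue are back within 0.5 mm and 2.5 mm of their start spots; on the way to the balance joint 6 reached its limit, so green briefly tilted and touched the shaker's edge at about 5 N.

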